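# Clear the spice jars, then fetch the coffee capsules from the drawer

## Robot

A 6-joint arm with a two-finger parallel gripper is mounted at the origin on the work surface. World frame = base frame: x ahead of the robot, y to its left, z up, the work surface at z = 0. Lengths are in mm, angles in rad, forces in N, time in s.
With the tool pointing down it reaches from about 250 to 800 mm from the base axis. Payload 3.9 kg.
Tool frame: the origin (TCP) lies on the centre line of the jaws, within the pads' length; the fingertips stand manip.tips_ahead ahead of it and the grasp point (between the pads) lies 2 mm behind it (manip.tips_ahead is the distance from the TCP to the fingertips, in mm); z points along the fingers, y is the line along which they close (so a half turn about z gives the same grasp; the last joint's range is limited). The gripper opens to 85 mm and grips with 20 to 120 N. Pads are 22 mm wide; open, the fingers measure 114 mm over their backs; the gripper's body (76 mm by 85 mm) begins 54 mm behind the grasp point. The pads swing forward as they close: fully open they stand 13 mm farther back than shut.
Start: joints at [1.23, 0.26, -0.138, 1.173, 0, 1.571], TCP at [175.472, 494.798, 248.304] pointing down, gripper open.
Joint ranges: [-2.78, 2.78], [-0.83, 1.72], [-1.28, 1.37], [-1.9, 2.12], [-1.57, 1.48], [-3.14, 3.14]. Speed limits (rad/s): [2.57, 2.57, 3.14, 3.14, 3.14, 3.14].

## Interface

Orientations are given as a unit quaternion [x, y, z, w].
In Python, from rig import manip gives the robot as it stands.
- The arm moves only by the tool arm_command, never from a script. Its argument "motion" is a list that holds one entry, the list of rows, each a list of 7 numbers: the turn, a rotation vector about the world's x, y, z in degrees, then the shift along the world's x, y, z in mm, then the closure, from -1 (fully open) to 1 (shut). In form: [[[rx, ry, rz, x, y, z, gripper], ...]]. A call has 1 to 12 rows; each row shifts and turns the commanded pose from where the row before left it; what a row does not reach is not made up. A row lasts 1/12 s, in which the tool goes at most 41.7 mm and 7.16 degrees, less where a joint would pass 70% of its speed; a pose out of reach is approached as far as the arm can. A call with a gripper value outside its range is refused whole. The fingers move at their own pace and stop on an object; "grip_force" is the grip in N (left out, the last holds). Time passes only in rows, so rows that do not move let the fingers close. It gives the time, the measured TCP pose, the force, the opening and the grip force at its end, in the units of the state.
- manip.read_state(): the state, without advancing time (a new reading comes with each control period).
- manip.get_image(name): name is "scene" or "top" or "wrist"; returns a dict with "pixels" (420x560x3 uint8, blue, green, red), "depth" (420x560 float32, mm along the optical axis (not along the pixel's ray), 0 where there is no reading), "vertical_fov" (degrees; the focal length in pixels is half the picture's height over the tangent of half this angle, whatever the lens; pixels are square), "cx", "cy" (the principal point, pixels), "R" (3x3) and "t" (3): a world point X has camera coordinates R X + t; the wrist camera has in their place "mount" (4x4, takes a point from camera to tool coordinates, whose origin is the TCP and whose axes are the flange's). Camera axes: x right, y down, z forward; pixel columns grow to the right and rows downward; lengths in mm; the calibration is good to about 2 mm. A picture is of the moment at which its call begins: read the wrist's pose just before it.
- manip.hand_in(): hands the job in; it is judged then, once.
The state is a dict: "time": time; "q": joint angles; "qd": joint speeds; "tau": joint torques, N m; "position": TCP position; "ee_rot": TCP orientation; "wrist_force": force on the tool from outside, world axes, zero at the start; "wrist_torque": the same for the moment, N m; "grip_width": finger opening in mm; "grip_force": force on a finger pad.
Only numpy, scipy, OpenCV 4.12 (cv2) and the standard library are available. Lean on these libraries where they do the work, as an engineer would, in place of code of your own. Each camera call takes 0.05 s, during which the arm holds its last target. There are 200 camera calls.

## Task

Spice jars have been left in front of the coffee-capsule drawer: first put every one of them back upright in the wooden spice tray. Then pull the drawer well open, take out all the gold capsules and put them in the blue bowl, leave the black capsule standing in its drawer, and finally push the drawer fully shut. Keep the bowl upright on the worktop and leave the cups, the oil bottle and the sugar pot where they are.

Things in the scene. Friction and masses are not known exactly. Their poses are not given: they have to be found in the camera images.
- unit: The capsule drawer unit, a fixed low wooden box 260 mm deep (x) by 296 mm wide (y) by 85 mm high with one white-fronted drawer. Origin: centre of its underside; its front looks along its own -x, roughly to the robot; the drawer slides out along -x. When the drawer is shut the outer face of its front is 130 mm from the origin.
- drawer (a joint): How far the drawer is pulled out, m: 0 shut, 0.15 at its stop. It slides with about 1 N of friction and stays where it is left. Its white front panel is 290 mm wide, 15 mm thick, with its top 81 mm above the worktop. The part of the drawer out of the unit is open from above.
- drawer_handle (a point): Middle of the drawer's steel bar handle: a level round bar 11 mm thick and 120 mm long, along the unit's y, 52 mm above the worktop and 45 mm in front of the drawer front. The gap between bar and front is 39 mm clear; the two stand-offs are 51 mm either side of the middle.
- pocket_row (a point): Middle of the front row of pockets in the drawer, on the pocket floor, 18 mm above the worktop; axes as the unit's (x to the back, y along the row). Five square 46 mm pockets at 50 mm pitch in y, walls 4 mm thick, 10 mm high; the second row, at x = +50 mm, is empty. When shut the row is 48 mm inside the unit's opening. The drawer front's inner face is at x = -48 mm. Moves with the drawer.
- rack: The spice tray: fixed light-wood tray 220 mm (its x) by 120 mm (its y), walls 5 mm thick and 35 mm high, floor 5 mm thick, large enough for all the jars side by side along x. Origin: centre of its underside.
- bowl: Blue ceramic bowl (loose, 450 g), 160 mm across the rim, 120 mm across the foot, 45 mm high, sloping wall 4 mm thick, inner floor 5 mm up. Origin: centre of its underside, z up.
- jar1: Spice jar with its cap in red and a paper label, a straight cylinder 52 mm across and 60 mm high, about 160 g. Origin: centre of its underside, z up. May be absent (None from the start).
- jar2: Spice jar with its cap in orange and a paper label, a straight cylinder 52 mm across and 60 mm high, about 160 g. Origin: centre of its underside, z up. May be absent (None from the start).
- jar3: Spice jar with its cap in green and a paper label, a straight cylinder 52 mm across and 60 mm high, about 160 g. Origin: centre of its underside, z up. May be absent (None from the start).
- gold1: Gold (brass-coloured) coffee capsule (15 g), aluminium rim disc 40 mm across and 2 mm thick at the bottom, above it a straight body 32 mm across up to 29 mm, then tapering to 22 mm across at its top, 36 mm high. Origin: centre of its underside, z up. At the start it stands in a pocket of the drawer. May be absent (None from the start).
- gold2: Gold (brass-coloured) coffee capsule (15 g), aluminium rim disc 40 mm across and 2 mm thick at the bottom, above it a straight body 32 mm across up to 29 mm, then tapering to 22 mm across at its top, 36 mm high. Origin: centre of its underside, z up. At the start it stands in a pocket of the drawer. May be absent (None from the start).
- gold3: Gold (brass-coloured) coffee capsule (15 g), aluminium rim disc 40 mm across and 2 mm thick at the bottom, above it a straight body 32 mm across up to 29 mm, then tapering to 22 mm across at its top, 36 mm high. Origin: centre of its underside, z up. At the start it stands in a pocket of the drawer. May be absent (None from the start).
- gold4: Gold (brass-coloured) coffee capsule (15 g), aluminium rim disc 40 mm across and 2 mm thick at the bottom, above it a straight body 32 mm across up to 29 mm, then tapering to 22 mm across at its top, 36 mm high. Origin: centre of its underside, z up. At the start it stands in a pocket of the drawer. May be absent (None from the start).
- black: Black coffee capsule (15 g), aluminium rim disc 40 mm across and 2 mm thick at the bottom, above it a straight body 32 mm across up to 29 mm, then tapering to 22 mm across at its top, 36 mm high. Origin: centre of its underside, z up. At the start it stands in a pocket of the drawer.
- cup1: White espresso cup on top of the unit, 64 mm across, 55 mm high. Bystander. Origin: centre of its underside.
- cup2: Red espresso cup on top of the unit, 64 mm across, 55 mm high. Bystander. Origin: centre of its underside.
- oil: Green glass oil bottle, 60 mm across, 200 mm high, beside the unit. Bystander. Origin: centre of its underside.
- sugar: White ceramic sugar pot with a steel lid, 76 mm across, 90 mm high, beside the unit. Bystander. Origin: centre of its underside.
Mind the look-alikes: they are no part of the job. What is shaped like the jar2 but purple is not meant.

How it is judged:
By the outcome, as a careful person would: the job done as asked, in the order asked, and still so for the second after the job is handed in, with the robot touching nothing.
Of gold1, gold2, gold3, gold4 only 2 to 4 are there at a start; the rules pass over those that are not, and their reading is None.
Of jar1, jar2, jar3 only 2 to 3 are there at a start; the rules pass over those that are not, and their reading is None.
At some moment in a run one of jar1, jar2, jar3, bowl may be knocked a few centimetres aside while the robot is not near it.
It also fails if it takes over 210 s, if anything falls off the work surface, if the arm or the gripper's body presses on something with over 40 N, if the wrist force passes 120 N, or if a joint passes its speed limit or range.

## Working session

There is one attempt and no reset: what is moved stays moved. The work goes in short steps, Python scripts to look and compute and a tool call to move; the robot and the scene stay as the last step left them, time stands still between calls to the robot, and variables do not carry over. Pictures are saved under pics/ and viewed, at most 14 in all, crops included, and the job is handed in when it is done.

Besides the shell and the picture viewer there is one more tool, called after "Call:" as name([rows], argument=value, ...), one row to a line, values as JSON. arm_command: Moves the arm, as the interface text tells. Its arguments: {"type":"object","properties":{"motion":{"type":"array"},"grip_force":{"type":"number"}},"required":["motion"]}

```bash
ls; mkdir -p pics
cat > h.py <<'E'
import numpy as np, cv2
from rig import manip
def img(n):
    s=manip.read_state(); d=manip.get_image(n); d['state']=s; return d
def cloud(d):
    """world points HxWx3 (nan where no depth)"""
    p=d['pixels']; h,w=p.shape[:2]; f=h/2/np.tan(np.radians(d['vertical_fov'])/2)
    v,u=np.mgrid[:h,:w]; z=d['depth'].astype(float).copy(); z[z==0]=np.nan
    c=np.stack([(u-d['cx'])/f*z,(v-d['cy'])/f*z,z],-1)
    if 'R' in d and d.get('R') is not None: return (c-np.array(d['t']))@np.array(d['R'])
    from scipy.spatial.transform import Rotation as Ro
    M=np.array(d['mount']); s=d['state']
    return (c@M[:3,:3].T+M[:3,3])@Ro.from_quat(s['ee_rot']).as_matrix().T+np.array(s['position'])
E
python3 - <<'E'
from h import *
for n in ['scene','top']:
    d=img(n); cv2.imwrite(f'pics/{n}0.png',d['pixels']); np.save(f'pics/{n}0.npy',cloud(d)); print({k:v for k,v in d.items() if k not in('pixels','depth','state')})
print(manip.read_state(), manip.tips_ahead)
E
```

```text
pics
{'vertical_fov': 55.80005785620625, 'cx': 283.0508747953353, 'cy': 212.82335277258167, 'R': array([[-0.54917548,  0.83568418, -0.0061845 ],
       [ 0.586347  ,  0.38002765, -0.71538533],
       [-0.59548592, -0.39649835, -0.69870278]]), 't': array([ 345.18716485, -301.02669404, 1232.1938277 ])}
{'vertical_fov': 54.311978730619025, 'cx': 282.4935111724242, 'cy': 213.42314154886787, 'R': array([[ 3.84822930e-03, -9.99992396e-01,  6.30969878e-04],
       [-9.81220401e-01, -3.89767362e-03, -1.92850543e-01],
       [ 1.92851536e-01,  1.23012595e-04, -9.81227940e-01]]), 't': array([  3.81690515, 619.83672962, 985.89936708])}
{'time': 0.1, 'q': array([ 1.22998899e+00,  2.60637917e-01, -1.39234942e-01,  1.17271470e+00,
        3.38165906e-05,  1.57079161e+00]), 'qd': array([-0.00028676, -0.00117276,  0.0042624 , -0.00134225, -0.00084968,
       -0.00094173]), 'tau': array([-2.94689435e-04, -4.06509554e+01,  2.54526865e+01,  1.00772156e-02,
       -4.15642603e-05, -7.52899098e-06]), 'position': array([175.27503905, 494.25673852, 247.5397851 ]), 'ee_rot': array([ 1.69577808e-01,  9.85516395e-01, -8.79775414e-04, -1.68544000e-04]), 'wrist_force': array([-0.36804926,  0.77133178,  0.34280355]), 'wrist_torque': array([ 0.01527232,  0.03265335, -0.00343526]), 'grip_force': 0.0, 'grip_width': 85.53512391678167} 17.0
```

View pics/scene0.png

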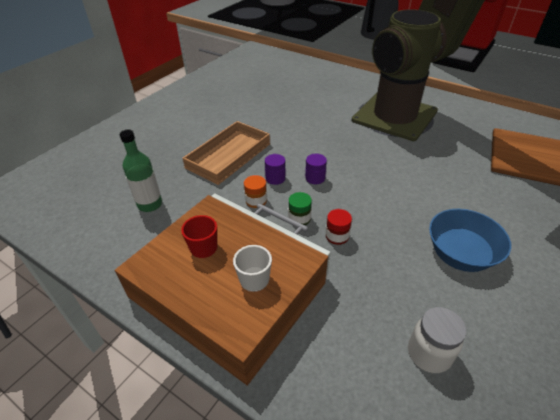

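View pics/top0.png

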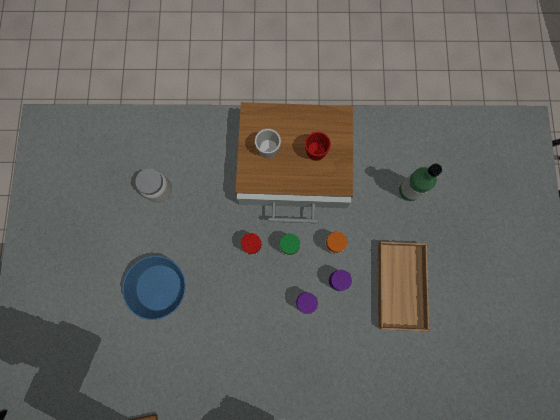

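The scene view shows the unit, with orange, green and red jars in front of it, two purple decoys nearer the robot, the tray and the bowl. In the top view red is at (251,243), green (290,244), orange (337,242), purple (340,280) and (307,303), the bowl (154,288) and the tray (403,286).

```bash
cat >> h.py <<'E'
HUE={'red':[(0,6),(174,180)],'orange':[(7,17)],'green':[(50,75)],'purple':[(125,150)],'blue':[(100,118)]}
def blobs(d,P,name,zr,smin=120,amin=60,vmin=60,hue=None):
    hsv=cv2.cvtColor(d['pixels'],cv2.COLOR_BGR2HSV); H,S,V=cv2.split(hsv)
    m=np.zeros(H.shape,bool)
    for a,b in (hue or HUE[name]): m|=(H>=a)&(H<=b)
    m&=(S>=smin)&(V>=vmin)&(P[...,2]>zr[0])&(P[...,2]<zr[1])
    n,l,st,_=cv2.connectedComponentsWithStats(m.astype(np.uint8))
    out=[]
    for i in range(1,n):
        if st[i,4]>=amin:
            q=P[l==i]; (c,r)=cv2.minEnclosingCircle(q[:,:2].astype(np.float32)); out.append((np.round(c,1),round(r,1),round(np.median(q[:,2]),1),int(st[i,4])))
    return out
def rect(P,m):
    q=P[m][:,:2].astype(np.float32); return cv2.minAreaRect(q)
E
python3 - <<'E'
from h import *
d=img('top');P=cloud(d)
for n in ['red','orange','green','purple']: print(n,blobs(d,P,n,(52,70)))
print('blue',blobs(d,P,'blue',(35,60)), 'foot',blobs(d,P,'blue',(-5,30)))
z=P[...,2]; v,u=np.mgrid[:420,:560]
m=(u>375)&(u<432)&(v>236)&(v<334)&(z>27)&(z<42); print('rack',rect(P,m),m.sum(),np.median(z[m]))
m=(u>230)&(u<360)&(v>100)&(v<200)&(z>79)&(z<92); print('unit top',rect(P,m),m.sum(),np.median(z[m]))
m=(u>262)&(u<324)&(v>203)&(v<228)&(z>40)&(z<65); print('handle',rect(P,m),m.sum(),np.median(z[m]),P[m].mean(0))
m=(u>230)&(u<360)&(v>190)&(v<203)&(z>70)&(z<92); q=P[m]; print('front',q.min(0),q.max(0),m.sum())
for c in [(267,143),(317,146),(150,182),(412,190)]:
    print(c,P[c[1]-3:c[1]+4,c[0]-3:c[0]+4].reshape(-1,3).mean(0))
d=img('scene');P=cloud(d)
for n in ['red','orange','green','purple']: print(n,blobs(d,P,n,(52,70)))
print('blue',blobs(d,P,'blue',(35,60)))
E
```

```text
red [(array([544.5,  87. ]), 25.7, np.float64(60.6), 326)]
orange [(array([ 548.5, -130.9]), 25.7, np.float64(60.2), 330)]
green [(array([543.1, -11.5]), 25.4, np.float64(60.5), 318)]
purple [(array([ 452.9, -139.3]), 25.4, np.float64(60.5), 330), (array([397.3, -54.2]), 25.3, np.float64(60.5), 342)]
blue [(array([433.9, 329.1]), 79.3, np.float64(41.8), 520)] foot [(array([433.4, 328.9]), 70.5, np.float64(6.5), 2222)]
rack ((440.99578857421875, -302.3243713378906), (121.29466247558594, 219.75469970703125), 87.96122741699219) 682 34.487455279049215
unit top ((779.8659057617188, -24.864349365234375), (295.3301696777344, 261.17034912109375), 88.25493621826172) 9998 85.46563737907425
handle ((623.4746704101562, -27.955062866210938), (50.96662521362305, 142.6802215576172), 0.2493029534816742) 323 56.043029801165424 [613.5855495  -23.67810463  55.49584976]
front [ 644.9496915  -169.37617254   70.00497154] [674.11799339 124.71915176  90.53971244] 1226
(267, 143) [797.76676673  46.69832495  91.0663983 ]
(317, 146) [nan nan nan]
(150, 182) [693.16226163 340.10753963  90.64788353]
(412, 190) [nan nan nan]
red [(array([-912.7,  181.2]), 75.0, np.float64(60.6), 179), (array([-626.6,   82. ]), 74.7, np.float64(61.5), 141), (array([545.4,  86.7]), 26.3, np.float64(60.4), 386)]
orange [(array([ 548.8, -130.8]), 26.8, np.float64(60.4), 296), (array([885. , -28.5]), 149.1, np.float64(62.1), 580)]
green [(array([543.8, -10.2]), 25.7, np.float64(60.4), 297)]
purple [(array([ 455., -139.]), 25.9, np.float64(60.0), 235), (array([398.8, -53.4]), 25.1, np.float64(60.3), 228)]
blue [(array([434.6, 328.4]), 79.2, np.float64(42.0), 793)]
```

Call:
arm_command([
  [[0,0,5.9,26,-29,-5,-1],[0,0,5.9,26,-29,-5,-1],[0,0,5.9,26,-29,-5,-1],[0,0,0,26,-29,-5,-1],[0,0,0,26,-29,-5,-1],[0,0,0,26,-29,-5,-1],[0,0,0,26,-29,-5,-1],[0,0,0,26,-29,-5,-1],[0,0,0,26,-29,-5,-1],[0,0,0,26,-29,-5,-1],[0,0,0,26,-29,-5,-1],[0,0,0,26,-29,-5,-1]],
], grip_force=40)

```text
time: 1.2
position: [488.4, 145.0, 188.0]
ee_rot: [0.016, 1.0, 0.0, -0.0]
wrist_force: [0.4, 0.5, -0.4]
grip_width: 85.2
grip_force: 0.0
```

Call:
arm_command([
  [[0,0,0,19,-19,-15,-1],[0,0,0,19,-19,-15,-1],[0,0,0,18,-20,-16,-1],[0,0,0,0,0,-25,-1],[0,0,0,0,0,-25,-1],[0,0,0,0,0,-25,-1],[0,0,0,0,0,-25,-1],[0,0,0,0,0,0,0.5],[0,0,0,0,0,0,0.5],[0,0,0,0,0,0,0.5],[0,0,0,0,0,0,0.5],[0,0,0,0,0,0,0.5]],
], grip_force=40)

```text
time: 2.2
position: [544.7, 89.1, 43.9]
ee_rot: [0.016, 1.0, 0.0, 0.001]
wrist_force: [-0.3, 0.0, -1.7]
grip_width: 51.2
grip_force: 41.8
```

Call:
arm_command([
  [[0,0,0,0,0,15,0.5],[0,0,0,0,0,30,0.5],[0,0,0,0,0,30,0.5],[0,0,0,0,0,25,0.5],[0,0,0,-9,-20,0,0.5],[0,0,0,-14,-32,0,0.5],[0,0,0,-14,-32,0,0.5],[0,0,0,-14,-32,0,0.5],[0,0,0,-14,-32,0,0.5],[0,0,0,-14,-32,0,0.5],[0,0,0,-14,-32,0,0.5],[0,0,0,-14,-32,0,0.5]],
])

```text
time: 3.2
position: [436.0, -156.6, 143.4]
ee_rot: [0.016, 1.0, -0.0, 0.001]
wrist_force: [1.2, -0.2, -0.4]
grip_width: 51.1
grip_force: 42.3
```

Call:
arm_command([
  [[0,0,0,-14,-32,0,0.5],[0,0,0,-14,-32,0,0.5],[0,0,0,-14,-32,0,0.5],[0,0,0,-14,-32,0,0.5],[0,0,0,-9,-16,0,0.5],[0,0,0,0,0,0,0.5],[0,0,0,0,0,0,0.5]],
])

```text
time: 3.78
position: [371.4, -300.0, 143.1]
ee_rot: [0.017, 1.0, -0.0, 0.001]
wrist_force: [-0.2, 0.5, -2.2]
grip_width: 51.0
grip_force: 42.4
```

Call:
arm_command([
  [[0,0,0,1.5,0,-25,0.5],[0,0,0,0,0,-25,0.5],[0,0,0,0,0,-25,0.5],[0,0,0,0,0,-10,0.5],[0,0,0,0,0,-8.5,0.5],[0,0,0,0,0,0,0.5],[0,0,0,0,0,0,-0.5],[0,0,0,0,0,0,-0.5],[0,0,0,0,0,0,-0.5],[0,0,0,0,0,30,-0.5],[0,0,0,0,0,35,-0.5],[0,0,0,0,0,30,-1]],
])

```text
time: 4.78
position: [373.0, -299.1, 145.6]
ee_rot: [0.016, 1.0, -0.0, 0.0]
wrist_force: [-0.2, -0.6, 0.6]
grip_width: 74.4
grip_force: 0.0
```

```bash
cat > look.py <<'E'
from h import *
import sys
d=img('top');P=cloud(d); cv2.imwrite(f'pics/top_{sys.argv[1]}.png',d['pixels'])
for n in ['red','orange','green','purple']: print(n,[(b[0],b[1],b[2]) for b in blobs(d,P,n,(40,75),amin=100)])
print('bowl',[b[:2] for b in blobs(d,P,'blue',(35,60),amin=100)]); s=manip.read_state(); print(s['position'],s['time'])
E
python3 look.py a
```

```text
red [(array([ 385.6, -294.5]), 22.5, np.float64(65.4))]
orange [(array([ 548.9, -130.7]), 25.8, np.float64(60.4))]
green [(array([543. , -11.6]), 25.3, np.float64(60.3))]
purple [(array([ 453. , -139.4]), 25.5, np.float64(60.4)), (array([397.2, -54.3]), 25.3, np.float64(60.4))]
bowl [(array([435.4, 328.3]), 79.2)]
[ 376.16885744 -301.62851984  151.39794473] 4.8333
```

Call:
arm_command([
  [[0,0,0,17,28.8,0,-1],[0,0,0,17,28.8,0,-1],[0,0,0,17,28.8,0,-1],[0,0,0,17,28.8,0,-1],[0,0,0,17,28.8,0,-1],[0,0,0,17,28.8,0,-1],[0,0,0,17,28.8,0,-1],[0,0,0,17,28.8,0,-1],[0,0,0,17,28.8,0,-1],[0,0,0,17,28.5,0,-1]],
])

```text
time: 5.67
position: [544.0, -9.8, 144.4]
ee_rot: [0.016, 1.0, -0.0, 0.001]
wrist_force: [-0.4, -0.1, 0.4]
grip_width: 85.5
grip_force: 0.0
```

Call:
arm_command([
  [[0,0,0,0,0,-15,-1],[0,0,0,0,0,-30,-1],[0,0,0,0,0,-30,-1],[0,0,0,0,0,-26,-1],[0,0,0,0,0,0,0.5],[0,0,0,0,0,0,0.5],[0,0,0,0,0,0,0.5],[0,0,0,0,0,0,0.5],[0,0,0,0,0,0,0.5],[0,0,0,0,0,0,0.5]],
])

```text
time: 6.5
position: [544.4, -11.6, 44.4]
ee_rot: [0.016, 1.0, -0.0, 0.002]
wrist_force: [-0.1, 0.2, 2.6]
grip_width: 51.1
grip_force: 42.4
```

Call:
arm_command([
  [[0,0,0,0,0,15,0.5],[0,0,0,0,0,30,0.5],[0,0,0,0,0,30,0.5],[0,0,0,0,0,25,0.5],[0,0,0,-11.5,-32,0,0.5],[0,0,0,-11.5,-32,0,0.5],[0,0,0,-11.5,-32,0,0.5],[0,0,0,-11.5,-32,0,0.5],[0,0,0,-11.5,-32,0,0.5],[0,0,0,-11.5,-32,0,0.5],[0,0,0,-11.5,-32,0,0.5],[0,0,0,-11.5,-32,0,0.5]],
])

```text
time: 7.5
position: [450.1, -269.0, 143.4]
ee_rot: [0.016, 1.0, -0.0, 0.0]
wrist_force: [0.5, 0.3, -2.4]
grip_width: 50.8
grip_force: 42.6
```

Call:
arm_command([
  [[0,0,0,-10,-34.8,0,0.5],[0,0,0,0,0,0,0.5],[0,0,0,0,0,-25,0.5],[0,0,0,0,0,-25,0.5],[0,0,0,0,0,-25,0.5],[0,0,0,0,0,-10,0.5],[0,0,0,0,0,-9,0.5],[0,0,0,0,0,0,0.5],[0,0,0,0,0,0,0.5],[0,0,0,0,0,0,-0.5],[0,0,0,0,0,0,-0.5],[0,0,0,0,0,0,-0.5]],
])

```text
time: 8.5
position: [441.7, -302.7, 49.7]
ee_rot: [0.016, 1.0, -0.001, 0.001]
wrist_force: [0.6, 0.3, -0.0]
grip_width: 64.2
grip_force: 0.0
```

Call:
arm_command([
  [[0,0,0,0,0,30,-0.5],[0,0,0,0,0,35,-0.5],[0,0,0,0,0,30,-1],[0,0,0,15,24,0,-1],[0,0,0,20,32,0,-1],[0,0,0,20,32,0,-1]],
])

```text
time: 9.0
position: [497.2, -214.4, 145.4]
ee_rot: [0.017, 1.0, -0.001, 0.002]
wrist_force: [1.2, 0.6, 0.4]
grip_width: 85.7
grip_force: 0.0
```

```bash
python3 look.py b
```

```text
red []
orange [(array([ 548.7, -130.6]), 25.6, np.float64(60.4))]
green []
purple [(array([ 452.9, -139. ]), 25.4, np.float64(60.3)), (array([397.2, -54.5]), 25.4, np.float64(60.4))]
bowl [(array([446.1, 327.4]), 78.1), (array([431.3, 328.3]), 77.7)]
[ 500.78152616 -208.1788884   145.06233418] 9.05
```

Call:
arm_command([
  [[0,0,0,17.5,28,0,-1],[0,0,0,17.5,28,0,-1],[0,0,0,17.5,27.5,0,-1],[0,0,0,0,0,-15,-1],[0,0,0,0,0,-30,-1],[0,0,0,0,0,-30,-1],[0,0,0,0,0,-26,-1],[0,0,0,0,0,0,0.5],[0,0,0,0,0,0,0.5],[0,0,0,0,0,0,0.5],[0,0,0,0,0,0,0.5],[0,0,0,0,0,0,0.5]],
])

```text
time: 10.05
position: [550.0, -131.3, 44.7]
ee_rot: [0.016, 1.0, -0.0, 0.002]
wrist_force: [0.6, -0.4, -0.4]
grip_width: 51.3
grip_force: 41.7
```

Call:
arm_command([
  [[0,0,0,0,0,15,0.5],[0,0,0,0,0,30,0.5],[0,0,0,0,0,30,0.5],[0,0,0,0,0,25,0.5],[0,0,0,-6.5,-29,0,0.5],[0,0,0,-6.5,-29,0,0.5],[0,0,0,-6.5,-29,0,0.5],[0,0,0,-6.5,-29,0,0.5],[0,0,0,-6.5,-29,0,0.5],[0,0,0,-7,-29,0,0.5],[0,0,0,0,0,0,0.5],[0,0,0,0,0,0,0.5]],
])

```text
time: 11.05
position: [508.8, -306.6, 143.8]
ee_rot: [0.017, 1.0, -0.0, 0.001]
wrist_force: [0.6, -0.4, -1.2]
grip_width: 51.2
grip_force: 42.3
```

Call:
arm_command([
  [[0,0,0,0,0,-25,0.5],[0,0,0,0,0,-25,0.5],[0,0,0,0,0,-25,0.5],[0,0,0,0,0,-10,0.5],[0,0,0,0,0,-9,0.5],[0,0,0,0,0,0,0.5],[0,0,0,0,0,0,0.5],[0,0,0,0,0,0,-0.5],[0,0,0,0,0,0,-0.5],[0,0,0,0,0,0,-0.5],[0,0,0,0,0,30,-0.5],[0,0,0,0,0,35,-0.5]],
])

```text
time: 12.05
position: [506.8, -303.5, 112.0]
ee_rot: [0.016, 1.0, 0.002, -0.003]
wrist_force: [1.3, 0.7, 0.2]
grip_width: 63.7
grip_force: 0.0
```

Call:
arm_command([
  [[0,0,0,0,0,30,-0.5],[0,0,0,10,36,0,1],[0,0,0,10,36,0,1],[0,0,0,10,36,0,1],[0,0,0,10,36,0,1],[0,0,0,10,36,0,1],[0,0,0,10,36,0,1],[0,0,0,10,36,0,1],[0,0,0,10,33,0,1],[0,0,0,10,0,0,1],[0,0,0,10,0,0,1],[0,0,0,0,0,0,1]],
])

```text
time: 13.05
position: [611.2, -18.8, 144.2]
ee_rot: [0.015, 1.0, -0.0, 0.001]
wrist_force: [0.2, 0.1, 0.3]
grip_width: 0.0
grip_force: 0.0
```

```bash
python3 look.py c
```

```text
red [(array([ 374.7, -296.9]), 26.3, np.float64(65.1))]
orange [(array([ 508.9, -303.4]), 26.1, np.float64(65.3))]
green [(array([ 440.9, -300.9]), 25.7, np.float64(65.2))]
purple []
bowl [(array([434. , 328.6]), 78.5)]
[609.86974783 -19.37394727 144.00018624] 13.1
```

Call:
arm_command([
  [[0,0,0,20,0,0,1],[0,0,0,0,0,-30,1],[0,0,0,0,0,-20,1],[0,0,0,0,0,-10,1],[0,0,0,0,0,-10,1],[0,0,0,0,0,-8,1],[0,0,0,0,0,-8,1],[0,0,0,0,0,-7,1],[0,0,0,0,0,0,1]],
])

```text
time: 13.85
position: [628.2, -19.8, 49.7]
ee_rot: [0.016, 1.0, 0.0, -0.001]
wrist_force: [0.1, 0.6, 0.4]
grip_width: 0.3
grip_force: 0.0
```

Call:
arm_command([
  [[0,0,0,-6,0.2,0,1],[0,0,0,-8,0.2,0,1],[0,0,0,-14,0.4,0,1],[0,0,0,-14,0.4,0,1],[0,0,0,-14,0.4,0,1],[0,0,0,-14,0.4,0,1],[0,0,0,-14,0.4,0,1],[0,0,0,-14,0.4,0,1],[0,0,0,-14,0.4,0,1],[0,0,0,-14,0.4,0,1],[0,0,0,-14,0.4,0,1],[0,0,0,-10,0.3,0,1]],
])

```text
time: 14.85
position: [477.7, -15.3, 51.6]
ee_rot: [0.016, 1.0, 0.0, 0.001]
wrist_force: [1.3, 0.3, 0.1]
grip_width: -0.1
grip_force: 0.7
```

Call:
arm_command([
  [[0,0,0,-3,0.1,0,1],[0,0,0,-1,0,0,1],[0,0,0,0,0,0,1]],
])

```text
time: 15.1
position: [475.1, -15.5, 51.2]
ee_rot: [0.016, 1.0, -0.0, 0.0]
wrist_force: [0.2, 0.1, -0.1]
grip_width: 0.3
grip_force: 0.0
```

Call:
arm_command([
  [[0,0,0,4,0,0,1],[0,0,0,0,0,20,1],[0,0,0,0,0,35,1],[0,0,0,0,0,35,1],[0,0,0,0,10,20,0.5],[0,0,0,-10,30,0,0],[0,0,0,-10,35,0,-0.25],[0,0,0,-10,35,0,-0.25],[0,0,0,-10,35,0,-0.25],[0,0,0,-10,35,0,-0.25],[0,0,0,0,35,0,-0.25],[0,0,0,0,0,0,-0.25]],
])

```text
time: 16.1
position: [430.4, 205.6, 161.3]
ee_rot: [0.013, 1.0, 0.002, 0.001]
wrist_force: [0.1, 0.6, 0.4]
grip_width: 53.5
grip_force: 0.0
```

```bash
cat > caps.py <<'E'
from h import *
import sys
d=img('top');P=cloud(d);hsv=cv2.cvtColor(d['pixels'],cv2.COLOR_BGR2HSV)
cv2.imwrite(f'pics/cap_{sys.argv[1]}.png',cv2.resize(d['pixels'][170:320,215:375],None,fx=5,fy=4,interpolation=cv2.INTER_CUBIC)[:600])
z=P[...,2]; m=(z>45)&(z<60)&(P[...,0]>515)&(P[...,0]<625)&(P[...,1]>-160)&(P[...,1]<115)
n,l,st,_=cv2.connectedComponentsWithStats(m.astype(np.uint8))
for i in range(1,n):
    if st[i,4]>12: q=P[l==i]; print(q.mean(0).round(1),np.median(q[:,2]).round(1),st[i,4],hsv[l==i].mean(0).round(),np.ptp(q,axis=0).round())
m=(z>74)&(z<88)&(P[...,0]<640)&(P[...,0]>480)&(P[...,1]>-200)&(P[...,1]<150); print('front',rect(P,m),m.sum())
s=manip.read_state();print(s['q'].round(3),s['position'].round(1),s['time'])
E
python3 caps.py a
```

```text
[567.6  80.5  52.2] 52.8 118 [94. 68. 27.] [31. 29. 13.]
[565.7  30.5  52.6] 53.0 118 [ 20. 146. 118.] [31. 31. 14.]
[564.3 -19.5  52.5] 52.7 119 [ 20. 146. 118.] [29. 28. 14.]
[561.5 -68.7  52.3] 52.6 116 [ 20. 146. 117.] [29. 31. 12.]
[ 561.6 -118.3   52.2] 52.4 120 [ 20. 146. 117.] [29. 29. 13.]
front ((508.3731994628906, -15.965911865234375), (287.83685302734375, 15.376063346862793), 88.22940063476562) 737
[ 0.441  0.232 -0.416  0.92   0.     0.467] [430.2 202.9 161.1] 16.15
```

Call:
arm_command([
  [[0,0,6,9,-11,0,-0.25],[0,0,6,9,-11,0,-0.25],[0,0,6,9,-11,0,-0.25],[0,0,6,9,-11,0,-0.25],[0,0,6,9,-11,0,-0.25],[0,0,6,9,-11,0,-0.25],[0,0,6,9,-11,0,-0.25],[0,0,6,9,-11,0,-0.25],[0,0,6,9,-11,0,-0.25],[0,0,6,9,-11,0,-0.25],[0,0,6,9,-11,0,-0.25],[0,0,6,9,-11,0,-0.25]],
])

```text
time: 17.15
position: [537.9, 65.7, 160.6]
ee_rot: [-0.576, 0.817, -0.0, -0.0]
wrist_force: [0.1, 0.5, -0.4]
grip_width: 53.4
grip_force: 0.0
```

Call:
arm_command([
  [[0,0,6,9,-12,-5,-0.25],[0,0,6,9,-12,-10,-0.25],[0,0,6,10.5,-13,-15,-0.25],[0,0,0,0,0,-15,-0.25],[0,0,0,0,0,0,-0.25],[0,0,0,0,0,0,-0.25]],
])

```text
time: 17.65
position: [564.7, 29.5, 114.9]
ee_rot: [-0.695, 0.719, 0.001, -0.001]
wrist_force: [-0.7, 0.2, 0.9]
grip_width: 53.2
grip_force: 0.0
```

Call:
arm_command([
  [[0,0,0,0,0,-25,-0.25],[0,0,0,0,0,-20,-0.25],[0,0,0,0,0,-13,-0.25],[0,0,0,0,0,-10,-0.25],[0,0,0,0,0,0,-0.25],[0,0,0,0,0,0,0.8],[0,0,0,0,0,0,0.8],[0,0,0,0,0,0,0.8],[0,0,0,0,0,0,0.8],[0,0,0,0,0,0,0.8]],
], grip_force=20)

```text
time: 18.48
position: [570.8, 30.7, 53.3]
ee_rot: [-0.696, 0.718, -0.004, 0.004]
wrist_force: [-0.9, -1.1, 19.5]
grip_width: 30.7
grip_force: 18.2
```

Call:
arm_command([
  [[0,0,0,0,0,6,0.8],[0,0,0,0,0,0,0.8],[0,0,0,0,0,0,0.8]],
])

```text
time: 18.73
position: [566.6, 30.7, 55.0]
ee_rot: [-0.696, 0.718, -0.001, 0.001]
wrist_force: [0.5, -0.6, 1.0]
grip_width: 31.0
grip_force: 20.0
```

Call:
arm_command([
  [[0,0,0,0,0,20,0.8],[0,0,0,0,0,35,0.8],[0,0,0,0,0,35,0.8],[0,0,0,-4.5,8,6,0.8],[0,0,0,-11,27,0,0.8],[0,0,0,-11,27,0,0.8],[0,0,0,-11,27,0,0.8],[0,0,0,-11,27,0,0.8]],
])

```text
time: 19.4
position: [515.4, 147.4, 149.0]
ee_rot: [-0.696, 0.719, 0.001, -0.001]
wrist_force: [0.4, 0.5, -0.5]
grip_width: 30.8
grip_force: 20.7
```

```bash
python3 look.py d
```

```text
red [(array([ 374.9, -297.1]), 26.2, np.float64(65.1))]
orange [(array([ 509.4, -303.4]), 26.4, np.float64(65.3))]
green [(array([ 440.7, -300.5]), 25.4, np.float64(65.4))]
purple [(array([ 452.8, -138.7]), 25.4, np.float64(60.3)), (array([397.4, -54.2]), 25.2, np.float64(60.3))]
bowl []
[513.12178302 151.81536964 148.85247052] 19.45
```

```bash
sed -i 's/^s=manip.*//' look.py
cat > bowl.py <<'E'
from h import *
for c in ['scene','top']:
    d=img(c);P=cloud(d); H=cv2.cvtColor(d['pixels'],cv2.COLOR_BGR2HSV)
    m=(H[...,0]>98)&(H[...,0]<120)&(H[...,1]>100)&(P[...,2]>38)&(P[...,2]<50)&(P[...,1]>150)
    q=P[m][:,:2]
    if len(q)>10: # circle of the rim: outer points
        A=np.c_[2*q,np.ones(len(q))]; s=np.linalg.lstsq(A,(q**2).sum(1),rcond=None)[0]; print(c,s[:2].round(1),np.sqrt(s[2]+s[0]**2+s[1]**2).round(1),cv2.minEnclosingCircle(q.astype(np.float32)),len(q))
E
python3 bowl.py
```

```text
scene [-101.8  313. ] 535.1 ((-164.4366455078125, 321.54058837890625), 677.9789428710938) 692
top [436.2 348.4] 55.9 ((441.18035888671875, 395.1993408203125), 37.330753326416016) 86
```

```bash
sed -i "s/(P\[...,1\]>150)/(P[...,1]>150)\&(P[...,0]>250)\&(P[...,0]<620)/" bowl.py; python3 bowl.py
```

```text
scene [434.8 328.1] 75.8 ((434.3907470703125, 327.95538330078125), 79.60582733154297) 684
top [434.5 341.8] 62.6 ((439.9825744628906, 393.1503601074219), 43.510074615478516) 108
```

Call:
arm_command([
  [[0,0,0,-13,32,0,0.8],[0,0,0,-13,32,0,0.8],[0,0,0,-13,32,0,0.8],[0,0,0,-13,32,0,0.8],[0,0,0,-12,33,0,0.8],[0,0,0,0,0,-25,0.8],[0,0,0,0,0,-25,0.8],[0,0,0,0,0,-25,0.8],[0,0,0,0,0,-20,0.8],[0,0,0,0,0,0,0.8],[0,0,0,0,0,0,0],[0,0,0,0,0,0,0]],
])

```text
time: 20.65
position: [454.1, 307.4, 55.6]
ee_rot: [-0.695, 0.719, -0.0, 0.001]
wrist_force: [0.3, -1.6, 0.6]
grip_width: 43.0
grip_force: 0.0
```

Call:
arm_command([
  [[0,0,0,0,0,0,0],[0,0,0,0,0,30,0],[0,0,0,0,0,35,0],[0,0,0,0,0,30,-0.25],[0,0,0,8,-30,0,-0.25],[0,0,0,10.5,-37,0,-0.25],[0,0,0,10.5,-37,0,-0.25],[0,0,0,10.5,-37,0,-0.25],[0,0,0,10.5,-37,0,-0.25],[0,0,0,10.5,-37,0,-0.25],[0,0,0,10.5,-37,0,-0.25],[0,0,0,10.5,-37,0,-0.25]],
])

```text
time: 21.65
position: [535.7, 16.6, 151.8]
ee_rot: [-0.696, 0.718, -0.001, 0.001]
wrist_force: [0.3, 0.5, -0.2]
grip_width: 53.4
grip_force: 0.0
```

```bash
python3 bowl.py
python3 - <<'E'
from h import *
d=img('scene');P=cloud(d);cv2.imwrite('pics/sb.png',cv2.resize(d['pixels'][190:290,400:540],None,fx=4,fy=4))
s=manip.read_state();print(s['position'])
E
```

```text
scene [434.8 328.2] 75.7 ((433.631103515625, 328.5146484375), 79.64507293701172) 674
top [433.8 327.9] 75.4 ((434.3916320800781, 327.7760925292969), 78.97940063476562) 446
[536.105519   15.9597228 151.4692446]
```

View pics/sb.png

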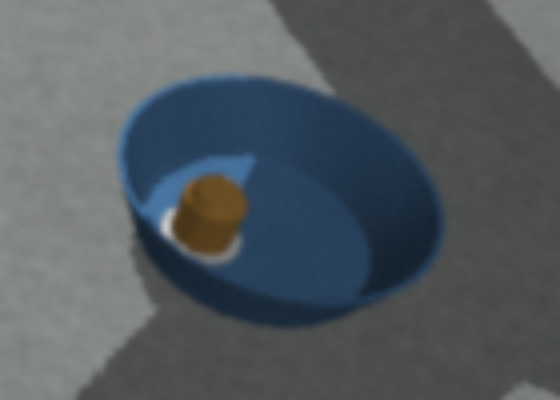

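The crop shows one gold capsule standing in the bowl, at about (210,215) in the crop.

```bash
python3 caps.py b
```

```text
[562.6 -77.6  53.2] 53.3 37 [ 20. 139. 133.] [26.  9. 11.]
[ 562.2 -117.9   52.4] 52.9 122 [ 20. 144. 123.] [29. 31. 14.]
front ((507.443603515625, -15.934112548828125), (288.1222839355469, 15.101634979248047), 88.55880737304688) 227
[ 3.200e-02  3.360e-01 -2.930e-01  9.390e-01  1.000e-03 -1.504e+00] [535.4  17.5 151.2] 21.85
```

Call:
arm_command([
  [[0,0,0,15,-19,0,-0.25],[0,0,0,15,-19,0,-0.25],[0,0,0,0,0,-20,-0.25],[0,0,0,0,0,-30,-0.25],[0,0,0,0,0,-30,-0.25],[0,0,0,0,0,-15,-0.25],[0,0,0,0,0,0,-0.25],[0,0,0,0,0,0,0.8],[0,0,0,0,0,0,0.8],[0,0,0,0,0,0,0.8],[0,0,0,0,0,0,0.8],[0,0,0,0,0,0,0.8]],
])

```text
time: 22.85
position: [565.0, -18.7, 55.6]
ee_rot: [-0.696, 0.718, -0.0, 0.001]
wrist_force: [-0.9, 2.0, 2.4]
grip_width: 30.2
grip_force: 20.1
```

Call:
arm_command([
  [[0,0,0,0,0,20,0.8],[0,0,0,0,0,35,0.8],[0,0,0,0,0,35,0.8],[0,0,0,-8,15,5,0.8],[0,0,0,-15,33,0,0.8],[0,0,0,-15,33,0,0.8],[0,0,0,-15,33,0,0.8],[0,0,0,-15,33,0,0.8],[0,0,0,-15,33,0,0.8],[0,0,0,-15,33,0,0.8],[0,0,0,-15,33,0,0.8]],
])

```text
time: 23.77
position: [450.5, 227.8, 150.0]
ee_rot: [-0.696, 0.718, -0.0, 0.0]
wrist_force: [0.1, 0.1, 0.7]
grip_width: 30.4
grip_force: 20.0
```

```bash
python3 bowl.py|head -1
```

```text
scene [434.6 328.2] 75.8 ((434.3972473144531, 329.1796875), 80.0073471069336) 685
```

Call:
arm_command([
  [[0,0,0,-9.5,30.5,0,0.8],[0,0,0,-9.5,30.5,0,0.8],[0,0,0,-9.5,30.5,0,0.8],[0,0,0,-9,30.5,0,0.8],[0,0,0,0,0,-20,0.8],[0,0,0,0,0,-25,0.8],[0,0,0,0,0,-30,0.8],[0,0,0,0,0,-20,0.8],[0,0,0,0,0,0,0.8],[0,0,0,0,0,0,0],[0,0,0,0,0,0,0],[0,0,0,0,0,0,0]],
])

```text
time: 24.87
position: [415.4, 349.4, 56.6]
ee_rot: [-0.696, 0.718, -0.0, 0.002]
wrist_force: [-0.3, 0.6, 0.3]
grip_width: 42.7
grip_force: 0.0
```

Call:
arm_command([
  [[0,0,0,0,0,30,0],[0,0,0,0,0,35,0],[0,0,0,0,0,30,-0.25],[0,0,0,10,-30,0,-0.25],[0,0,0,12,-35,0,-0.25],[0,0,0,12,-35,0,-0.25],[0,0,0,12,-35,0,-0.25],[0,0,0,12,-35,0,-0.25],[0,0,0,12,-35,0,-0.25],[0,0,0,12,-35,0,-0.25],[0,0,0,12,-35,0,-0.25]],
])

```text
time: 25.78
position: [509.3, 71.8, 151.9]
ee_rot: [-0.696, 0.718, -0.001, 0.002]
wrist_force: [0.9, 0.8, -0.4]
grip_width: 53.6
grip_force: 0.0
```

```bash
python3 bowl.py; python3 caps.py c; python3 look.py e
```

```text
scene [434.8 328.1] 75.8 ((433.8559875488281, 328.44903564453125), 79.44378662109375) 670
top [433.7 327.7] 75.5 ((434.1575927734375, 328.2493591308594), 78.95594024658203) 460
[562.4 -68.8  52.5] 52.9 118 [ 20. 145. 122.] [29. 31. 14.]
[ 562.5 -118.    52.4] 52.5 121 [ 20. 145. 122.] [29. 31. 14.]
front ((506.71356201171875, -64.18685913085938), (192.1143341064453, 15.553936958312988), 88.23006439208984) 499
[ 0.139  0.302 -0.344  0.921 -0.    -1.395] [509.7  71.3 151.6] 25.9333
red [(array([ 375.6, -296.9]), 26.4, np.float64(65.4))]
orange [(array([ 509.2, -303.3]), 26.1, np.float64(65.1))]
green [(array([ 441.4, -300.9]), 25.6, np.float64(65.3))]
purple [(array([ 452.8, -138.8]), 25.4, np.float64(60.4)), (array([397.2, -54.3]), 25.3, np.float64(60.4))]
bowl [(array([461. , 330.1]), 71.7), (array([425.4, 323.8]), 76.4)]
[508.97121386  72.71218965 151.24101635] 25.9833
```

Call:
arm_command([
  [[0,0,0,11,-28.5,0,-0.25],[0,0,0,11,-28.5,0,-0.25],[0,0,0,11,-28.5,0,-0.25],[0,0,0,11,-28.5,0,-0.25],[0,0,0,10.5,-28.5,0,-0.25],[0,0,0,0,0,-20,-0.25],[0,0,0,0,0,-30,-0.25],[0,0,0,0,0,-30,-0.25],[0,0,0,0,0,-15,-0.25],[0,0,0,0,0,0,-0.25]],
])

```text
time: 26.82
position: [561.7, -67.2, 53.9]
ee_rot: [-0.697, 0.717, 0.001, -0.001]
wrist_force: [-0.2, 1.4, 0.5]
grip_width: 53.5
grip_force: 0.0
```

Call:
arm_command([
  [[0,0,0,0,0,0,0.8],[0,0,0,0,0,0,0.8],[0,0,0,0,0,0,0.8],[0,0,0,0,0,0,0.8],[0,0,0,0,0,0,0.8],[0,0,0,0,0,15,0.8],[0,0,0,0,0,30,0.8],[0,0,0,0,0,40,0.8],[0,0,0,-5,15,20,0.8],[0,0,0,-10,35,0,0.8],[0,0,0,-10,35,0,0.8],[0,0,0,-10,35,0,0.8]],
])

```text
time: 27.82
position: [527.5, 51.8, 160.7]
ee_rot: [-0.695, 0.719, -0.001, 0.001]
wrist_force: [-0.2, 1.0, -0.5]
grip_width: 30.4
grip_force: 19.9
```

Call:
arm_command([
  [[0,0,0,-10,35,0,0.8],[0,0,0,-10,35,0,0.8],[0,0,0,-10,35,0,0.8],[0,0,0,-10,35,0,0.8],[0,0,0,-10,35,0,0.8],[0,0,0,-10,35,0,0.8],[0,0,0,0,0,0,0.8]],
])

```text
time: 28.4
position: [466.1, 266.6, 160.0]
ee_rot: [-0.698, 0.716, 0.001, 0.001]
wrist_force: [0.8, 0.3, -0.2]
grip_width: 30.5
grip_force: 19.9
```

```bash
python3 bowl.py|head -1
```

```text
scene [434.7 328.3] 75.9 ((433.80230712890625, 328.7584533691406), 79.73897552490234) 656
```

Call:
arm_command([
  [[0,0,0,-4.5,29.5,0,0.8],[0,0,0,-4.5,29.5,0,0.8],[0,0,0,-4.5,29.5,0,0.8],[0,0,0,0,0,-25,0.8],[0,0,0,0,0,-30,0.8],[0,0,0,0,0,-27,0.8],[0,0,0,0,0,0,0.8],[0,0,0,0,0,0,0.8],[0,0,0,0,0,0,0],[0,0,0,0,0,0,0],[0,0,0,0,0,0,0],[0,0,0,0,0,30,0]],
])

```text
time: 29.5
position: [451.6, 347.4, 104.8]
ee_rot: [-0.696, 0.718, 0.0, -0.004]
wrist_force: [-0.5, -0.4, -0.4]
grip_width: 42.2
grip_force: 0.0
```

Call:
arm_command([
  [[0,0,0,0,0,42,-0.25],[0,0,0,7,-36,0,-0.25],[0,0,0,7,-36,0,-0.25],[0,0,0,7,-36,0,-0.25],[0,0,0,7,-36,0,-0.25],[0,0,0,7,-36,0,-0.25],[0,0,0,7,-36,0,-0.25],[0,0,0,7,-36,0,-0.25],[0,0,0,7,-36,0,-0.25],[0,0,0,7,-36,0,-0.25],[0,0,0,7,-36,0,-0.25],[0,0,0,0,0,0,-0.25]],
])

```text
time: 30.5
position: [526.2, -16.2, 151.2]
ee_rot: [-0.693, 0.721, -0.003, 0.0]
wrist_force: [0.7, 0.2, 0.5]
grip_width: 53.4
grip_force: 0.0
```

```bash
python3 bowl.py; python3 caps.py d
python3 - <<'E'
from h import *
d=img('scene');cv2.imwrite('pics/sb2.png',cv2.resize(d['pixels'][190:290,400:540],None,fx=4,fy=4))
E
```

```text
scene [434.7 328.1] 75.8 ((434.2359924316406, 327.7874450683594), 79.9149398803711) 638
top [433.6 327.9] 75.5 ((433.6875, 328.15399169921875), 78.93385314941406) 462
[569.1  81.8  52.8] 53.4 104 [90. 98. 21.] [29. 24. 12.]
front ((508.6105651855469, -15.995635986328125), (287.90228271484375, 15.103965759277344), 88.23133087158203) 252
[-2.100e-02  3.200e-01 -3.210e-01  9.290e-01  1.000e-03 -1.558e+00] [524.4 -10.7 150.4] 30.65
```

View pics/sb2.png

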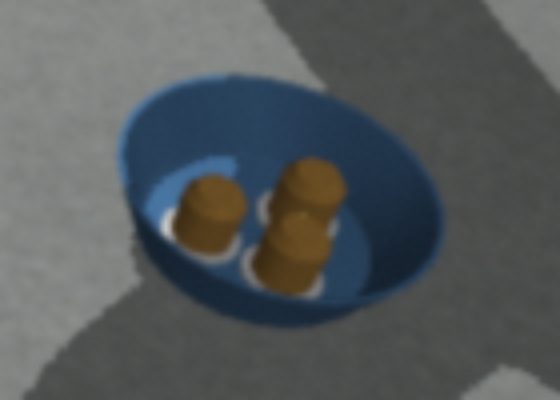

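The crop shows three gold capsules standing in the bowl, at (210,215), (310,195) and (290,250). One gold is left in the drawer.

Call:
arm_command([
  [[0,0,0,9.5,-27,0,-0.25],[0,0,0,9.5,-27,0,-0.25],[0,0,0,9.5,-27,0,-0.25],[0,0,0,9.5,-26.5,0,-0.25],[0,0,0,0,0,-20,-0.25],[0,0,0,0,0,-30,-0.25],[0,0,0,0,0,-30,-0.25],[0,0,0,0,0,-15,-0.25],[0,0,0,0,0,0,-0.25]],
])

```text
time: 31.45
position: [561.3, -115.9, 53.4]
ee_rot: [-0.697, 0.717, 0.001, -0.001]
wrist_force: [-0.7, 0.3, 0.3]
grip_width: 53.2
grip_force: 0.0
```

Call:
arm_command([
  [[0,0,0,0,0,0,0.8],[0,0,0,0,0,0,0.8],[0,0,0,0,0,0,0.8],[0,0,0,0,0,0,0.8],[0,0,0,0,0,0,0.8],[0,0,0,0,0,15,0.8],[0,0,0,0,0,30,0.8],[0,0,0,0,0,40,0.8],[0,0,0,-4,15,20,0.8],[0,0,0,-10,35,0,0.8],[0,0,0,-10,35,0,0.8],[0,0,0,-10,35,0,0.8]],
])

```text
time: 32.45
position: [528.0, 2.9, 160.3]
ee_rot: [-0.695, 0.719, -0.001, 0.001]
wrist_force: [0.6, 0.6, 0.5]
grip_width: 30.5
grip_force: 19.9
```

Call:
arm_command([
  [[0,0,0,-12,35,0,0.8],[0,0,0,-12,35,0,0.8],[0,0,0,-12,35,0,0.8],[0,0,0,-12,35,0,0.8],[0,0,0,-12,35,0,0.8],[0,0,0,-12,35,0,0.8],[0,0,0,-12,35,0,0.8],[0,0,0,0,0,0,0.8]],
])

```text
time: 33.12
position: [442.2, 252.6, 159.7]
ee_rot: [-0.698, 0.716, 0.001, 0.001]
wrist_force: [0.1, -1.0, -0.5]
grip_width: 30.4
grip_force: 19.9
```

```bash
python3 bowl.py|head -1
```

```text
scene [434.8 328.2] 76.0 ((434.0582580566406, 327.84539794921875), 79.63018798828125) 656
```

Call:
arm_command([
  [[0,0,0,-15,30,0,0.8],[0,0,0,-15,30,0,0.8],[0,0,0,0,0,-25,0.8],[0,0,0,0,0,-30,0.8],[0,0,0,0,0,-27,0.8],[0,0,0,0,0,0,0.8],[0,0,0,0,0,0,0.8],[0,0,0,0,0,0,0],[0,0,0,0,0,0,0],[0,0,0,0,0,0,0],[0,0,0,0,0,30,0],[0,0,0,0,0,42,0.5]],
])

```text
time: 34.22
position: [411.9, 305.3, 147.9]
ee_rot: [-0.696, 0.718, 0.0, -0.003]
wrist_force: [1.7, 0.9, -0.4]
grip_width: 31.9
grip_force: 0.0
```

Call:
arm_command([
  [[0,0,0,0,-37,0,1],[0,0,0,0,-37,0,1],[0,0,0,0,-37,0,1],[0,0,0,0,-37,0,1],[0,0,0,0,-37,0,1],[0,0,0,0,-37,0,1],[0,0,0,0,-37,0,1],[0,0,0,0,-37,0,1],[0,0,0,0,-3,0,1],[0,0,0,0,0,0,1]],
])

```text
time: 35.05
position: [414.6, 6.3, 150.3]
ee_rot: [-0.694, 0.72, -0.001, 0.001]
wrist_force: [0.4, 1.0, -0.1]
grip_width: 0.0
grip_force: 0.0
```

```bash
python3 bowl.py; python3 caps.py e; python3 look.py f
python3 - <<'E'
from h import *
d=img('scene');cv2.imwrite('pics/s3.png',d['pixels'])
E
```

```text
scene [434.7 328.2] 75.8 ((433.7610778808594, 328.0615539550781), 79.38690185546875) 655
top [433.7 327.9] 75.5 ((435.0859680175781, 328.6913146972656), 79.84310913085938) 463
[569.2  80.1  52.4] 53.0 117 [92. 75. 24.] [28. 28. 14.]
front ((509.4796447753906, -16.016036987304688), (287.72637939453125, 15.630364418029785), 88.25005340576172) 740
[ 2.100e-02  1.450e-01 -5.650e-01  8.600e-01  1.000e-03 -1.519e+00] [414.4   8.9 149.7] 35.2
red [(array([ 375.4, -296.4]), 25.9, np.float64(65.2))]
orange [(array([ 519.6, -305.3]), 26.4, np.float64(65.3))]
green [(array([ 470.2, -320. ]), 25.8, np.float64(65.5))]
purple [(array([ 452.9, -138.9]), 25.4, np.float64(60.4))]
bowl [(array([433.7, 327.3]), 77.7)]
[414.33448405   9.22069528 149.55546712] 35.25
```

View pics/s3.png

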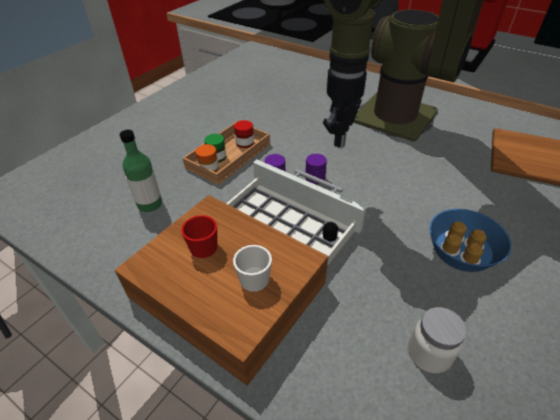

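The scene shows all four golds in the bowl, the black capsule alone in the drawer at (330,232), and the three jars in the tray. The green jar was knocked a little but is still upright. Next I push the drawer shut.

Call:
arm_command([
  [[0,0,0,0,0,-25,1],[0,0,0,0,0,-30,1],[0,0,0,0,0,-30,1],[0,0,0,0,0,-13,1],[0,0,0,0,0,0,1],[0,0,0,10,0,0,1],[0,0,0,8,0,0,1],[0,0,0,8,0,0,1],[0,0,0,12,-0.3,0,1],[0,0,0,12,-0.4,0,1],[0,0,0,12,-0.4,0,1],[0,0,0,12,-0.4,0,1]],
])

```text
time: 36.3
position: [489.9, 7.0, 52.3]
ee_rot: [-0.696, 0.718, -0.0, 0.001]
wrist_force: [-1.4, 0.4, -0.0]
grip_width: 0.1
grip_force: 0.8
```

Call:
arm_command([
  [[0,0,0,12,-0.4,0,1],[0,0,0,12,-0.4,0,1],[0,0,0,12,-0.4,0,1],[0,0,0,12,-0.4,0,1],[0,0,0,11,-0.4,0,1],[0,0,0,10,-0.3,0,1],[0,0,0,8,-0.3,0,1],[0,0,0,5,-0.2,0,1],[0,0,0,3,0,0,1],[0,0,0,0,0,0,1]],
])

```text
time: 37.13
position: [574.4, 3.7, 51.7]
ee_rot: [-0.696, 0.718, -0.001, 0.001]
wrist_force: [-0.4, -0.1, 0.4]
grip_width: -0.4
grip_force: 0.0
```

Call:
arm_command([
  [[0,0,0,3,0,0,1],[0,0,0,3,0,0,1],[0,0,0,2,0,0,1],[0,0,0,2,0,0,1],[0,0,0,0,0,0,1],[0,0,0,0,0,0,1]],
])

```text
time: 37.63
position: [583.3, 3.9, 51.2]
ee_rot: [-0.696, 0.718, -0.0, 0.0]
wrist_force: [-0.3, -0.0, 0.3]
grip_width: -0.1
grip_force: 0.0
```

Call:
arm_command([
  [[0,0,0,1.5,0,0,1],[0,0,0,1.5,0,0,1],[0,0,0,1.5,0,0,1],[0,0,0,1.5,0,0,1],[0,0,0,0,0,0,1],[0,0,0,0,0,0,1]],
])

```text
time: 38.13
position: [586.6, 3.8, 50.8]
ee_rot: [-0.696, 0.718, 0.002, -0.002]
wrist_force: [-5.8, -0.6, 5.3]
grip_width: 0.0
grip_force: 2.9
```

Call:
arm_command([
  [[0,0,0,2,0,0,1],[0,0,0,2,0,0,1],[0,0,0,0,0,0,1],[0,0,0,0,0,0,1]],
])

```text
time: 38.47
position: [586.8, 3.8, 50.5]
ee_rot: [-0.696, 0.718, 0.004, -0.004]
wrist_force: [-13.2, 0.7, 9.7]
grip_width: -0.1
grip_force: 6.5
```

Call:
arm_command([
  [[0,0,0,-10,0,0,1],[0,0,0,-20,0,0,1],[0,0,0,-10,0,20,1],[0,0,0,0,0,35,1],[0,0,0,0,0,35,1],[0,0,0,-20,30,10,1],[0,0,0,-20,30,0,1],[0,0,0,-20,30,0,1],[0,0,0,-20,30,0,1],[0,0,0,-20,30,0,1],[0,0,0,0,0,0,1],[0,0,0,0,0,0,1]],
])

```text
time: 39.47
position: [452.6, 155.3, 151.5]
ee_rot: [-0.697, 0.717, -0.0, 0.001]
wrist_force: [0.1, -0.7, -0.1]
grip_width: -0.1
grip_force: 0.0
```

```bash
python3 look.py g; python3 bowl.py
python3 - <<'E'
from h import *
d=img('top');P=cloud(d);z=P[...,2]
m=(z>72)&(z<84)&(P[...,0]>600)&(P[...,0]<665)&(P[...,1]>-190)&(P[...,1]<140); print('front',rect(P,m),m.sum())
cv2.imwrite('pics/t4.png',d['pixels'])
E
```

```text
red [(array([ 374.6, -296.8]), 26.1, np.float64(65.2))]
orange [(array([ 520.3, -305.3]), 26.3, np.float64(65.3))]
green [(array([ 469.4, -320.2]), 26.2, np.float64(65.3))]
purple [(array([ 452.9, -138.8]), 25.3, np.float64(60.3)), (array([397.3, -54.4]), 25.4, np.float64(60.4))]
bowl []
[453.48052348 154.4476203  151.48355373] 39.5167
scene [434.8 328.1] 75.8 ((433.55072021484375, 329.28887939453125), 80.34494018554688) 668
front ((654.8070678710938, -23.13818359375), (289.5699157714844, 19.0222110748291), 89.74223327636719) 688
```

View pics/t4.png

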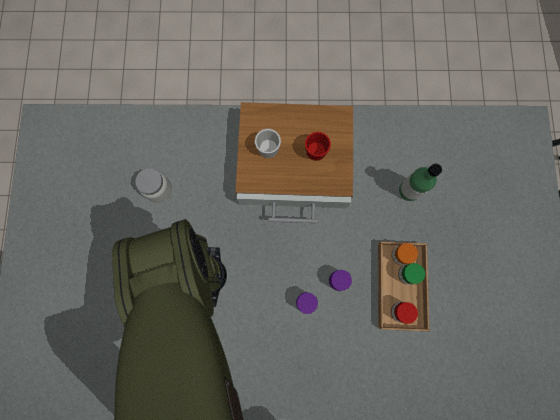

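The drawer front looks as it did at the start (bottom edge near row 200). The jars stand in the tray at (406,254), (413,273) and (406,313), and the cups, oil bottle and sugar pot have not moved.

```bash
python3 -c "
from rig import manip
print(manip.hand_in())"
```

```text
the job is handed in; nothing more can be done
None
```

I handed the job in at about 40 s of the 210 s allowed. All three jars are upright in the spice tray, all four gold capsules are in the blue bowl and the drawer is pushed shut; the black capsule was still standing in the drawer just before I shut it, but I could not see it afterwards.

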